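Shim the rocking bench scale

TASK

The bench scale rocks because one of its feet has lost its rubber cup. Without gripping or lifting anything, push the wooden wedge along the worktop by its heel, thin end first, under that bare foot until the scale stands level; then press down on the opposite corner of the scale with a fingertip, firmly but not hard, to show that it no longer rocks, and draw back. Do not shove the scale from its place, and leave the small things around it where they stand.

Things in the scene. Friction and masses are not known exactly. Their poses are not given: they have to be found in the camera images.
- scale: loose white bench scale, 0.8 kg, 150 (x) x 180 (y) mm; display on its -x side, round steel pan 100 mm across at x = 16 mm, pan top 64 mm up. Origin at sole level under its middle; z up when level. Feet at x = +-60, y = +-70 mm: three with black rubber cups, one bare (-60, +70), 9 mm too short: the scale leans onto it by 0.12 rad, its opposite foot 9 mm off the worktop
- bare_foot (a point): lowest point of the bare foot, a steel dome of radius 14 mm, 15 mm inside the scale's edges; on the worktop at the start, 9 mm above it when the scale is level (housing underside then at 24 mm); axes as the scale's
- far_corner (a point): point on the grey top of the scale (55 mm up when level) right above the foot diagonally opposite the bare one: the place to press
- wedge: loose wooden wedge, 80 g, 102 mm long (y), 60 mm wide (x), flat on the worktop; origin under its middle; thin end to -y. The ramp rises evenly from 0.5 mm at y = -51 to 16.5 mm at y = +39 mm; then a heel block 12 mm thick, 28 mm high. The scale is level when the bare foot's middle is about 47 mm behind the thin end (5.6 mm of push lift it 1 mm). It stays where it is left
- wedge_tip (a point): middle of the wedge's thin end, at the worktop
- wedge_heel (a point): middle of the back face of the wedge's heel, 14 mm up; axes as the wedge's
- pot: bystander: white screw pot, 48 mm across, 49 mm high, to the left of the scale; origin at its underside
- cast: bystander: stone cast of a dental arch, 56 x 63 x 27 mm, right of the scale; origin at its underside
- bur_box: bystander: black bur case, 28 x 56 x 22 mm, in front of the scale; origin at its underside
Not all that is in view belongs to the job. Several things look just like the wedge: the one meant starts nearest to the robot's base.

How it is judged (in metres and radians):
On the way, in this order (a step that is already met when the one before it is completed fails the run):
1. the wedge is under the bare foot, carries it, and the scale stands level by itself (angle between scale's own z axis and vertical below 0.02 rad and contact force between wedge and scale above 0.4 N and contact force between the fingers and scale below 0.2 N), for 0.3 s.
2. a fingertip presses on the opposite corner with more than 3 N and the scale stays level (contact force between the fingers and scale above 3 N and horizontal distance between the grasp point and far_corner below 0.04 m and angle between scale's own z axis and vertical below 0.03 rad), for 0.2 s.
At the end, for the whole second after the job is handed in: The scale stands level within 0.02 rad, at rest, within 30 mm of where it stood, its bare foot carried by the wedge (more than 0.4 N), which lies flat on the worktop with the foot over its width (angle between scale's own z axis and vertical below 0.02 rad and contact force between wedge and scale above 0.4 N and x of bare_foot in the frame of wedge between -0.03 and 0.03 m and height (world z) of wedge below 0.004 m and angle between wedge's own z axis and vertical below 0.05 rad and distance of scale from where it was at the start of the episode below 0.03 m and linear speed of each of scale, wedge below 0.01 m/s); the robot touches nothing.
It fails at once if the wedge is lifted or tipped up (height (world z) of wedge above 0.012 m or angle between wedge's own z axis and vertical above 0.25 rad).
It fails at once if the wedge is gripped or pushed with over 25 N (contact force between the fingers and wedge above 25 N).
It fails at once if the scale is lifted, tipped, or shoved more than 40 mm (height (world z) of scale above 0.014 m or angle between scale's own z axis and vertical above 0.18 rad or distance of scale from where it was at the start of the episode above 0.04 m).
It fails at once if the scale is pressed hard (over 40 N) (contact force between the fingers and scale above 40 N).
It fails at once if a bystander is moved more than 20 mm (distance of any of pot, cast, bur_box from where it was at the start of the episode above 0.02 m).
It also fails if it takes over 64 s, if anything falls off the work surface, if the arm or the gripper's body presses on something with over 40 N, if the wrist force passes 120 N, or if a joint passes its speed limit or range.

ROBOT

A 6-joint arm with a two-finger parallel gripper is mounted at the origin on a cart in front of the work surface, level with it; the furniture and walls round the work are solid. World frame = base frame: x ahead of the robot, y to its left, z up, the work surface at z = 0. Lengths are in m, angles in degrees, forces in N, time in s.
With the tool pointing down it reaches from about 0.425 to 0.925 m from the base axis. Payload 12.5 kg.
Tool frame: the origin (TCP) lies at the very end of the fingers, on their centre line; the grasp point (between the pads) lies 19 mm behind it (grasp_offset is the y of the grasp point in the tool frame, in m); y points along the fingers, z is the direction in which the jaws open and shut, and the axes are right-handed (so a half turn about y gives the same grasp; the last joint's range is limited). The gripper opens to 85 mm and grips with 20 to 120 N. Pads are 22 mm wide; open, the fingers measure 114 mm over their backs; the gripper's body (76 mm by 85 mm) begins 54 mm behind the grasp point. The pads swing forward as they close: fully open they stand 13 mm farther back than shut.
Start: joints at [-77.384, 28.126, 89.318, -0, 62.55, -6.05], TCP at [0.2, -0.592, 0.231] pointing down, gripper open.
Joint ranges: [-177.58, 177.58], [-47.91, 125.51], [2.72, 160], [-65.01, 245.01], [3.68, 167.84], [-153.87, 153.87]. Speed limits (degrees/s): [127.2, 127.2, 159.86, 180, 180, 180].

INTERFACE

Orientations are given as [roll, pitch, yaw] about the fixed x, y, z axes, in that order (R = Rz(yaw) Ry(pitch) Rx(roll)).
In Python, from plant import move_pose, move_linear, movej, gripper_to, hold, inverse_kinematics, get_obs, read_camera, PlanningError, hand_in, outline_of, spot_point, grasp_offset gives the robot as it stands. The module is installed in compiled form; this text tells all that it offers. Calls block until the motion is done:
- move_pose(position, orientation): joint-space move of the TCP to a pose.
- move_linear(position, speed=0.15, attitude=None): straight line of the TCP; attitude=None keeps the orientation; speed is the mean speed in m/s.
- movej(angles): joint-space move.
- gripper_to(opening, grip_force=None): finger opening in m; grip_force is the grip in N (None keeps the last); returns when the fingers have stopped.
- hold(seconds).
- inverse_kinematics(position, orientation): joint angles nearest the present ones, or None.
- get_obs(): the state.
- read_camera(name): name is "side" or "top" or "wrist"; returns a dict with "image" (480x640x3 uint8, red, green, blue), "mtx" (3x3 intrinsics, pixels), "R" (3x3) and "t" (3): a world point X has camera coordinates R X + t; the wrist camera has in their place "T_tool_cam" (4x4, takes a point from camera to tool coordinates, whose origin is the TCP and whose axes are the tool frame's). Camera axes: x right, y down, z forward; pixel columns grow to the right and rows downward; lengths in m; the calibration is good to about 2 mm. The wrist camera is an equidistant fisheye: a pixel r from the principal point sees the ray r / f radians off the axis. A picture is of the moment at which its call begins: read the wrist's pose just before it. There is no depth.
A pose or a line that the arm cannot do raises PlanningError and nothing moves.
- hand_in(): hands the job in, once; it reports no verdict.
Trained networks look in a picture, given as the dict that the camera call returned (one of the last four; its "shot" number tells which), for a name from the list of things; names that differ only in an ending like _2 or _b are one class to them, and where a whole thing is asked for, a point or a joint stands for the part that bears it (a point fixed in the world has none). Each returns a list of dicts, best first, with "conf" (0 to 1); they miss things now and then, are a little off and sometimes report something else, mostly with a low value. They report only what shows in the picture. A call takes as long as a camera call. They do not tell look-alikes from the thing itself.
- outline_of(label, picture): "region" (480x640 bool, what is visible of it) and "uv" ([column, row] in pixels, amid what is visible of it).
- spot_point(label, picture): "uv" ([column, row] in pixels: a listed point, or the origin of a listed thing).
The state is a dict: "time": time; "qpos": joint angles; "dq": joint speeds; "joint_torque": joint torques, N m; "tool_pos": TCP position; "ee_rot": TCP orientation; "force": force on the tool from outside, world axes, zero at the start; "ft_torque": the same for the moment, N m; "opening": finger opening in m.
Only numpy, scipy, OpenCV 4.12 (cv2) and the standard library are available. Lean on these libraries where they do the work, as an engineer would, in place of code of your own. Each camera call takes 0.05 s, during which the arm holds its last target.

## Working session

There is one attempt and no reset: what is moved stays moved. The work goes in short steps, each a Python script; the robot and the scene stay as the last script left them, time stands still between calls to the robot, and variables do not carry over. Pictures are saved under pics/ and viewed, and the job is handed in when it is done.

```bash
mkdir -p pics; ls; python3 - <<'E'
from plant import *
import cv2
o=get_obs();print(o['time'],o['tool_pos'],o['ee_rot'],o['opening'],grasp_offset)
for n in("side","top","wrist"):
    p=read_camera(n);cv2.imwrite(f"pics/{n}0.png",p["image"][:,:,::-1])
    print(n,p["mtx"].tolist(),p.get("R"),p.get("t"),p.get("T_tool_cam"))
    for l in("scale","wedge","bare_foot","far_corner","wedge_tip","wedge_heel","pot","cast","bur_box"):
        print(l,[(round(d["conf"],2),[round(float(x)) for x in d["uv"]]) for d in spot_point(l,p)][:6])
E
```

```text
pics
0.0 [ 0.20002443 -0.59189188  0.23071087] [-9.00650666e+01  5.32366976e-03 -1.61331637e+02] 0.08557092649474958 -0.0187
side [[552.5368378425104, 0.0, 316.5441959568136], [0.0, 552.5368378425104, 248.44998913022175], [0.0, 0.0, 1.0]] [[ 0.99983505  0.01318256  0.01249375]
 [ 0.0168195  -0.41244365 -0.91082783]
 [-0.00685408  0.91088773 -0.41259734]] [-0.5316708   0.0126922   1.29117328] None
scale [(0.83, [325, 285])]
wedge [(0.97, [308, 216]), (0.76, [291, 254]), (0.57, [256, 354]), (0.4, [348, 255])]
bare_foot [(0.94, [299, 270])]
far_corner []
wedge_tip [(0.81, [327, 217]), (0.6, [277, 366]), (0.56, [297, 262])]
wedge_heel [(0.79, [293, 209]), (0.74, [288, 241]), (0.68, [240, 336])]
pot [(0.62, [344, 254])]
cast [(0.97, [332, 327])]
bur_box [(0.53, [266, 294])]
top [[524.6189615140319, 0.0, 319.41946366107436], [0.0, 524.6189615140319, 241.80983172667544], [0.0, 0.0, 1.0]] [[-0.00443805 -0.99974479 -0.02215084]
 [-0.99020113  0.00748535 -0.13944779]
 [ 0.13957801  0.02131491 -0.98998164]] [-0.04481345  0.50150673  0.99667222] None
scale [(0.62, [359, 216])]
wedge [(0.95, [161
[... 167 characters left out ...]
, [505, 258]), (0.62, [166, 214])]
wedge_heel [(0.69, [151, 262]), (0.6, [260, 262]), (0.56, [469, 295])]
pot [(0.77, [283, 194]), (0.45, [260, 262])]
cast [(0.96, [444, 217])]
bur_box [(0.59, [384, 278])]
wrist [[371.64829954431775, 0.0, 317.75704953919563], [0.0, 371.64829954431775, 237.22599705202202], [0.0, 0.0, 1.0]] None None [[ 1.06313950e-03  9.53269753e-01  3.02118598e-01 -7.62601661e-02]
 [ 5.52234991e-04 -3.02119282e-01  9.53269969e-01 -1.42183501e-01]
 [ 9.99999282e-01 -8.46618498e-04 -8.47623857e-04  6.54369717e-04]
 [ 0.00000000e+00  0.00000000e+00  0.00000000e+00  1.00000000e+00]]
scale []
wedge []
bare_foot []
far_corner []
wedge_tip []
wedge_heel []
pot []
cast []
bur_box []
```

View pics/side0.png

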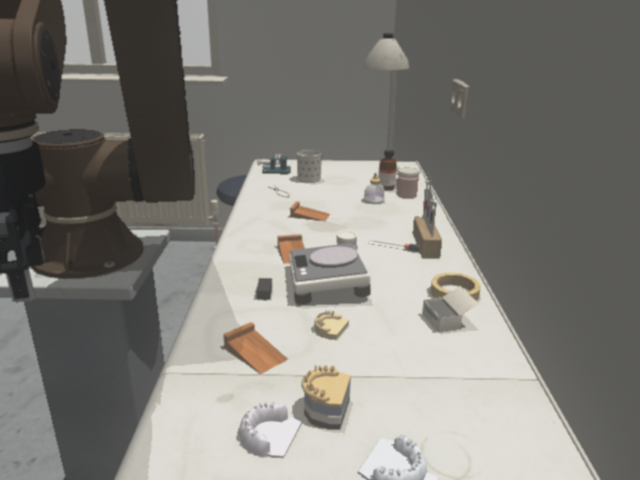

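View pics/top0.png

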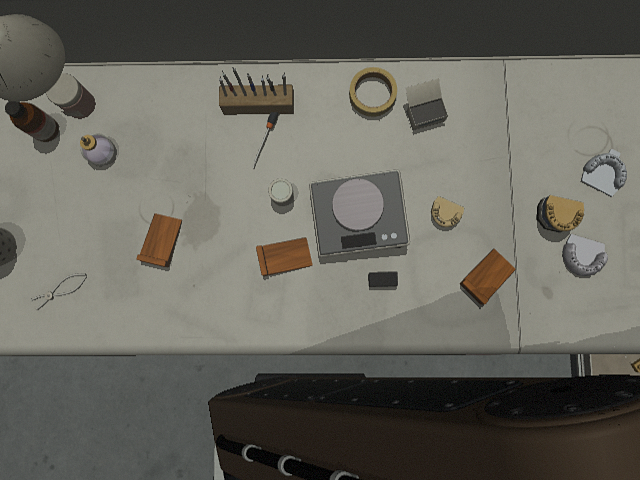

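The top view shows three wedges, at (160,240), (285,257) and (488,277). I'll measure each one's distance from the base and view an enlarged crop.

```bash
cat > h.py <<'E'
from plant import *
import numpy as np, cv2
def proj(p,X):
    X=np.atleast_2d(X);c=X@np.array(p["R"]).T+p["t"];q=c@np.array(p["mtx"]).T
    return q[:,:2]/q[:,2:]
def back(p,uv,z):
    uv=np.atleast_2d(uv).astype(float);R=np.array(p["R"]);t=np.array(p["t"])
    d=np.c_[uv,np.ones(len(uv))]@np.linalg.inv(p["mtx"]).T@R
    o=-R.T@t
    return o+d*((z-o[2])/d[:,2])[:,None]
def rp(psi):  # tool down
    return [-90,0,psi]
E
python3 - <<'E'
from h import *
p=read_camera("top");s=read_camera("side")
for n,q in(("top",p),("side",s)):
  for l,z in(("wedge",.008),("wedge_tip",0.),("wedge_heel",.014),("scale",0),("bare_foot",0),("far_corner",.06),("pot",0),("cast",0),("bur_box",0)):
    for d in spot_point(l,q): 
        X=back(q,d["uv"],z)[0];print(n,l,round(d["conf"],2),np.round(d["uv"]),X.round(3),np.hypot(*X[:2]).round(3))
  for d in outline_of("wedge",q):
    m=d["region"].astype(np.uint8);r=cv2.minAreaRect(cv2.findNonZero(m));print(n,d["conf"],d["uv"],m.sum(),back(q,cv2.boxPoints(r),.008)[:,:2].round(3).tolist())
im=p["image"][:,:,::-1]
cv2.imwrite("pics/crop.png",cv2.resize(im[150:310,230:430],None,fx=4,fy=3.75,interpolation=cv2.INTER_CUBIC))
E
```

```text
top wedge 0.83 [490. 278.] [ 0.431 -0.386  0.008] 0.578
top wedge 0.72 [162. 241.] [0.509 0.272 0.008] 0.577
top wedge 0.63 [285. 257.] [0.474 0.022 0.008] 0.475
top wedge_tip 0.92 [167. 215.] [0.563 0.268 0.   ] 0.624
top wedge_tip 0.86 [502. 258.] [ 0.471 -0.413  0.   ] 0.626
top wedge_tip 0.76 [308. 254.] [ 0.481 -0.024  0.   ] 0.481
top wedge_tip 0.72 [257. 261.] [0.468 0.08  0.   ] 0.474
top wedge_heel 0.94 [153. 264.] [0.462 0.287 0.014] 0.544
top wedge_heel 0.79 [469. 293.] [ 0.4   -0.341  0.014] 0.526
top wedge_heel 0.74 [259. 260.] [0.468 0.073 0.014] 0.474
top scale 0.76 [357. 215.] [ 0.561 -0.125  0.   ] 0.575
top bare_foot 0.87 [328. 248.] [ 0.492 -0.065  0.   ] 0.497
top far_corner 0.62 [389. 175.] [ 0.628 -0.185  0.06 ] 0.654
top pot 0.94 [283. 196.] [0.603 0.028 0.   ] 0.604
top cast 0.8 [444. 216.] [ 0.558 -0.301  0.   ] 0.634
top bur_box 0.67 [381. 278.] [ 0.431 -0.171  0.   ] 0.464
top 0.83 [160.8, 241.5] 1490 [[0.473, 0.324], [0.573, 0.295], [0.551, 0.231], [0.452, 0.26]]
top 0.83 [488.3, 279.0] 1507 [[0.421, -0.325], [0.49, -0.396], [0.445, -0.438], [0.377, -0.367
[... 918 characters left out ...]
9.] [ 0.492 -0.06   0.   ] 0.495
side far_corner 0.85 [361. 270.] [ 0.623 -0.18   0.06 ] 0.648
side far_corner 0.44 [290. 239.] [ 0.471 -0.032  0.06 ] 0.472
side pot 0.51 [345. 255.] [0.6  0.02 0.  ] 0.6
side cast 0.88 [333. 332.] [ 0.566 -0.312  0.   ] 0.646
side bur_box 0.39 [296. 261.] [ 0.486 -0.019  0.   ] 0.486
side 0.8 [305.5, 217.8] 430 [[0.453, 0.241], [0.452, 0.369], [0.564, 0.328], [0.557, 0.206]]
side 0.75 [287.7, 245.4] 492 [[0.43, 0.111], [0.494, 0.124], [0.504, -0.04], [0.446, -0.051]]
side 0.71 [254.0, 349.7] 1775 [[0.365, -0.356], [0.4, -0.271], [0.488, -0.409], [0.451, -0.476]]
side 0.42 [265.5, 287.6] 312 [[0.405, -0.123], [0.436, -0.121], [0.444, -0.211], [0.415, -0.212]]
```

View pics/crop.png

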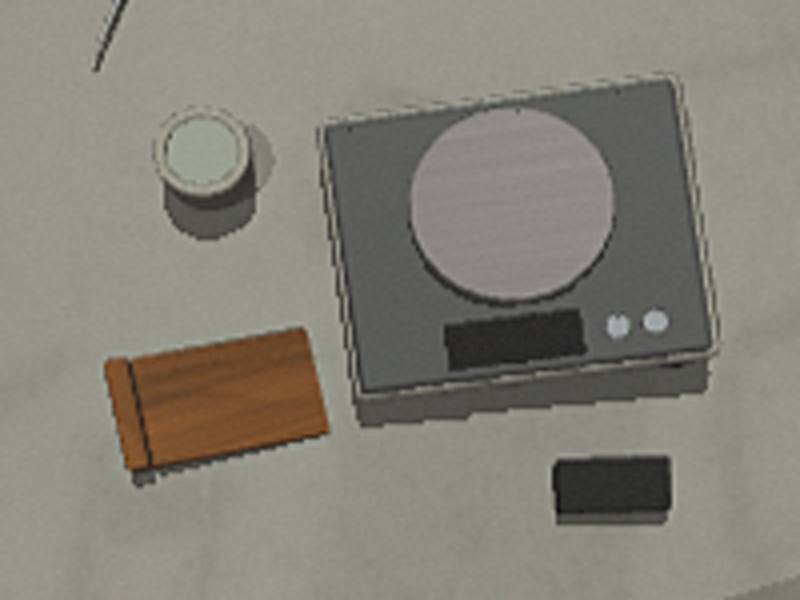

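Wedge pixels and distances: (285,257) is about 0.475 m from the base. (488,277) and (160,240) are both about 0.577 m. The crop shows the nearest one lying left of the scale with its heel to the left (+y) and its thin end towards the bare foot, so this is the wedge meant. Next I'll fit the poses precisely.

```bash
cat >> h.py <<'E'
from scipy.optimize import minimize
W=np.array([[x,y,z] for x in(-.03,.03) for y,z in((-.051,0),(-.051,.0005),(.039,.028),(.051,.028),(.051,0),(.039,.0165))])
def Rz(a):return np.array([[np.cos(a),-np.sin(a),0],[np.sin(a),np.cos(a),0],[0,0,1]])
def hullimg(p,X,S=4):
    im=np.zeros((480*S,640*S),np.uint8)
    h=cv2.convexHull(proj(p,X).astype(np.float32))
    cv2.fillConvexPoly(im,np.round((h+.5)*S*16).astype(np.int32),255,shift=4)
    return cv2.resize(im,(640,480),interpolation=cv2.INTER_AREA)/255.
def wedge_mask(p,c,r=70):
    hsv=cv2.cvtColor(p["image"],cv2.COLOR_RGB2HSV)
    m=((hsv[...,0]<17)&(hsv[...,1]>110)&(hsv[...,2]>35)).astype(np.uint8)
    k=np.zeros_like(m);cv2.circle(k,(int(c[0]),int(c[1])),r,1,-1);m=m*k
    n,L,st,_=cv2.connectedComponentsWithStats(m);return (L==1+np.argmax(st[1:,4]))
# heel step makes it nonconvex only from the side: from above hulls of ramp and heel are joined
WR=np.array([[x,y,z] for x in(-.03,.03) for y,z in((-.051,0),(-.051,.0005),(.039,.0165),(.039,0))])
WH=np.array([[x,y,z] for x in(-.03,.03) for y in(.039,.051) for z in(0,.028)])
def fit_wedge(p,x0,mask,ignore=None):
    def cost(v):
        f=lambda Q:Q@Rz(v[2]).T+[v[0],v[1],0]
        d=np.abs(np.maximum(hullimg(p,f(WR)),hullimg(p,f(WH)))-mask)
        if ignore is not None:d=d[~ignore]
        return d.sum()
    r=minimize(cost,x0,method="Nelder-Mead",options=dict(initial_simplex=np.array([x0]+[np.array(x0)+d for d in np.diag([.008,.008,.08])]),maxiter=120))
    return r.x,r.fun
E
python3 - <<'E'
from h import *
p=read_camera("top")
m=wedge_mask(p,(285,257),40);print(m.sum())
v,c=fit_wedge(p,[.475,.025,.19],m);print(v,np.degrees(v[2]),c)
y=np.array([-np.sin(v[2]),np.cos(v[2])]);print("tip",v[:2]-.051*y,"heel",v[:2]+.051*y)
im=p["image"].copy();im[m^cv2.erode(m.astype(np.uint8),np.ones((3,3))).astype(bool)]=[0,255,0]
# scale edges: outline
d=outline_of("scale",p)[0];r=cv2.minAreaRect(cv2.findNonZero(d["region"].astype(np.uint8)))
print("scale",d["conf"],back(p,cv2.boxPoints(r),.05)[:,:2].round(3).tolist())
s=d["region"];im[s^cv2.erode(s.astype(np.uint8),np.ones((3,3))).astype(bool)]=[255,0,0]
# model scale
yaw=np.radians(7.3)
def scale_fit():
    a=np.array([.06,.07,0]);b=np.array([-.06,-.07,0]);ax=(b-a)/np.linalg.norm(b-a)
    T=cv2.Rodrigues(ax*.12)[0]
    if (T@(np.array([-.06,.07,.0])))[2]>0:T=cv2.Rodrigues(-ax*.12)[0]
    B=np.array([[x,y_,z] for x in(-.075,.075) for y_ in(-.09,.09) for z in(.024,.055)])
    # lift so that the diag feet stay at z=0
    f=lambda v:(B@T.T)@Rz(v[2]).T+[v[0],v[1],0]
    foot=lambda v:(np.array([[-.06,.07,.009],[.06,-.07,.055]])@T.T)@Rz(v[2]).T+[v[0],v[1],0]
    cost=lambda v:np.abs(hullimg(p,f(v))-s).sum()
    r=minimize(cost,[.56,-.125,yaw],method="Nelder-Mead",options=dict(initial_simplex=[[.56,-.125,yaw],[.568,-.125,yaw],[.56,-.117,yaw],[.56,-.125,yaw+.08]],maxiter=120))
    print("scale",r.x,r.fun,s.sum(),"foot/corner",foot(r.x))
    for q in proj(p,f(r.x)):cv2.circle(im,tuple(int(round(t)) for t in q),1,(0,0,255),-1)
scale_fit()
cv2.imwrite("pics/fit.png",cv2.resize(im[150:310,230:430,::-1],None,fx=4,fy=3.75,interpolation=cv2.INTER_NEAREST))
E
```

```text
1473
[0.4769298  0.02390726 0.20894422] 11.971622099893478 111.58823529411762
tip [ 0.48750858 -0.02598351] heel [0.46635101 0.07379804]
scale 0.87 [[0.621, -0.024], [0.645, -0.208], [0.491, -0.225], [0.468, -0.045]]
scale [ 0.56050821 -0.12763153  0.12407192] 163.10980392156864 7152 foot/corner [[ 0.49195457 -0.06536188 -0.0019718 ]
 [ 0.62267241 -0.18567332  0.06551155]]
```

View pics/fit.png

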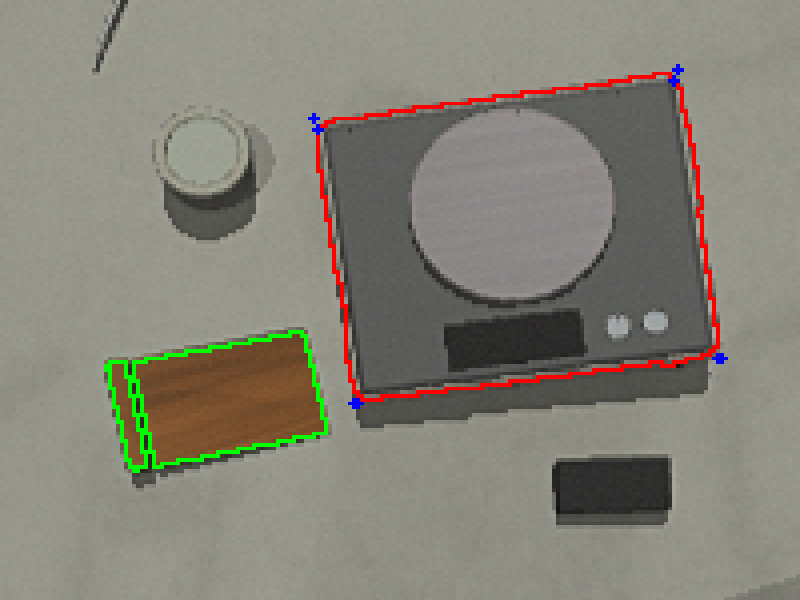

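Both fits match the edges. The wedge yaw is about 12°, and the foot lies 39 mm ahead of the tip and 4 mm off the wedge's axis. Pushing straight along the axis is enough, with two partly open fingers on the heel.

```bash
cat >> h.py <<'E'
PSI=np.radians(11.97);YD=np.array([-np.sin(PSI),np.cos(PSI),0]);HEEL=np.array([.46635,.0738,0])
E
python3 - <<'E'
from h import *
gripper_to(.028)
P=HEEL+.030*YD
for yaw in(-78,102):
    j=inverse_kinematics(P+[0,0,.2],[-90,0,yaw]);print(yaw,j); 
    j2=inverse_kinematics(P+[0,0,.006],[-90,0,yaw]);print(j2)
E
```

```text
-78 [ 4.60167705e+00  1.80711774e+01  1.12359923e+02 -2.54444375e-14
  4.95688992e+01 -7.39832295e+00]
[ 4.60167705e+00  3.78086733e+01  1.21170627e+02 -5.08888749e-14
  2.10206996e+01 -7.39832295e+00]
102 None
None
```

```bash
python3 - <<'E'
from h import *
P=HEEL+.030*YD;O=[-90,0,-78]
move_pose(P+[0,0,.2],O)
move_linear(P+[0,0,.03],.15)
print(get_obs()["force"])
move_linear(P+[0,0,.005],.04)
o=get_obs();print(o["time"],o["tool_pos"],o["ee_rot"],o["opening"],o["force"])
for n in("side","top"):
    p=read_camera(n);cv2.imwrite(f"pics/{n}1.png",cv2.resize(p["image"][150:350,200:440,::-1],(800,600),interpolation=cv2.INTER_CUBIC))
E
```

```text
[3.04513569e-01 6.00299974e-04 7.95903096e-01]
7.9667 [0.46014666 0.10316609 0.00496357] [-9.00070760e+01  1.53942245e-03 -7.80014820e+01] 0.0278674768815006 [ 0.19461839 -0.12929857  0.06198406]
```

View pics/side1.png

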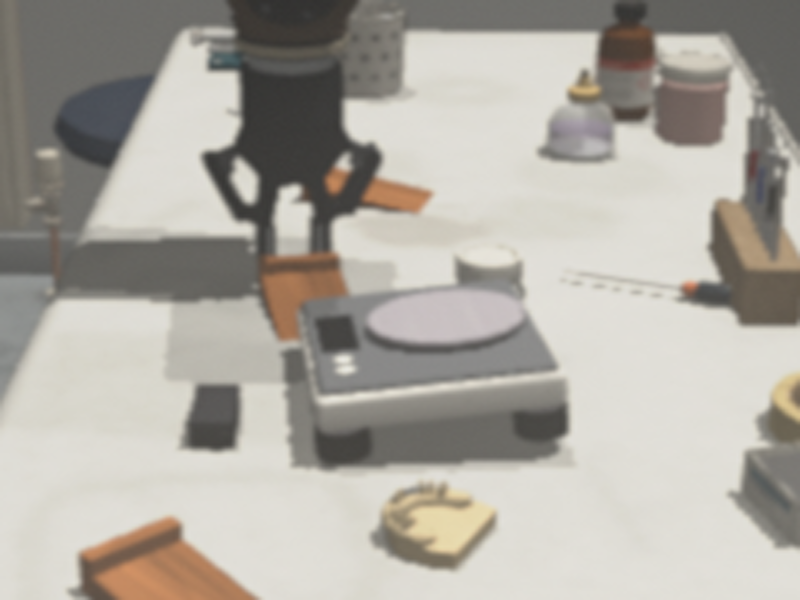

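View pics/top1.png

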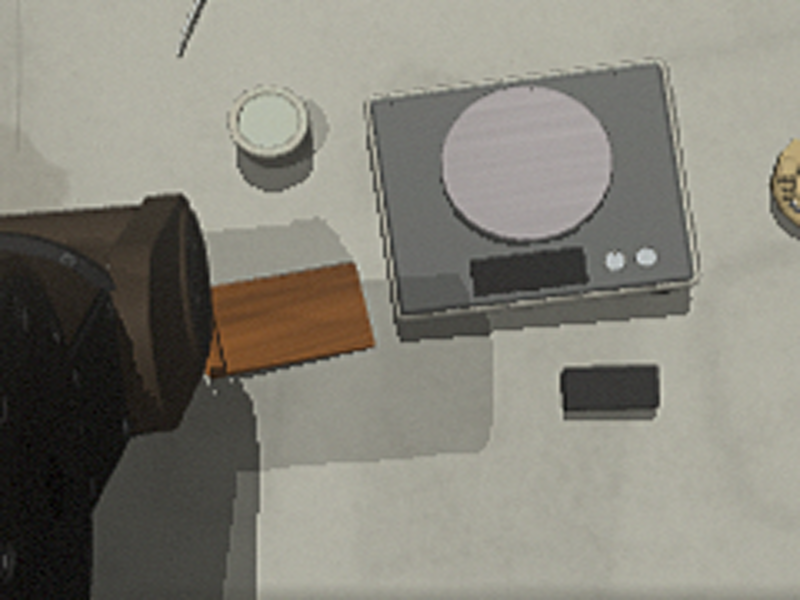

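The side view shows both fingers upright behind the heel at about (290,240), inside its width. I'll push in steps and log the force.

```bash
python3 - <<'E'
from h import *
for s in(.012,.0,-.015,-.025,-.035,-.045,-.055,-.063):
    move_linear(HEEL+s*YD+[0,0,.005],.04)
    o=get_obs();print(s,o["time"],"along",(-o["force"]@YD).round(2),o["force"].round(2))
for n in("side","top"):
    p=read_camera(n);cv2.imwrite(f"pics/{n}2.png",cv2.resize(p["image"][150:350,200:440,::-1],(800,600),interpolation=cv2.INTER_CUBIC))
E
```

```text
0.012 8.6667 along -0.12 [ 0.45  0.22 -0.73]
0.0 9.1167 along 0.05 [-1.23 -0.31  0.25]
-0.015 9.6417 along -0.31 [0.28 0.38 0.04]
-0.025 10.0417 along 0.02 [-0.4  -0.11  0.19]
-0.035 10.4417 along 0.2 [-0.29 -0.27  0.55]
-0.045 10.8417 along -0.59 [-0.43  0.51 -0.54]
-0.055 11.2417 along -0.05 [-0.03  0.04 -0.54]
-0.063 11.5917 along -0.03 [0.01 0.03 0.24]
```

View pics/side2.png

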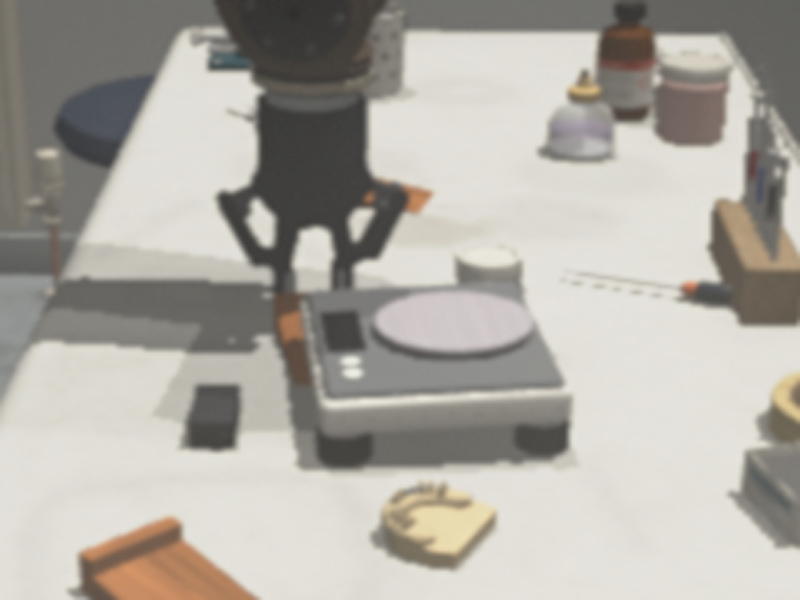

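View pics/top2.png

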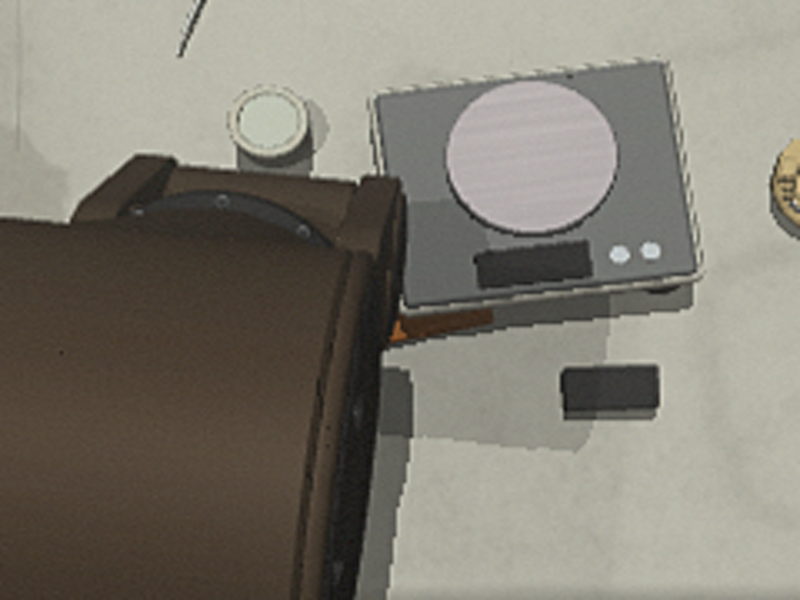

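The wedge is sliding under the foot and the scale has risen. The scale has barely shifted. I'll push the remaining 11 mm or so, draw back and measure.

```bash
python3 - <<'E'
from h import *
for s in(-.069,-.074):
    move_linear(HEEL+s*YD+[0,0,.005],.03)
    o=get_obs();print(s,o["time"],o["force"].round(2))
move_linear(HEEL+(-.04)*YD+[0,0,.005],.1)
move_linear(HEEL+(.03)*YD+[0,0,.12],.2)
move_pose([.42,.25,.3],[-90,0,-78])
print(get_obs()["time"])
for n in("side","top"):
    p=read_camera(n);np.savez(f"{n}3.npz",**{k:p[k] for k in("image","mtx","R","t")})
    d=outline_of("scale",p);np.save(f"{n}3m.npy",d[0]["region"])
    print(n,[(l,[(round(d["conf"],2),np.round(d["uv"],1)) for d in spot_point(l,p)]) for l in("far_corner","bare_foot","wedge_heel","wedge_tip","pot","bur_box","cast")])
    cv2.imwrite(f"pics/{n}3.png",cv2.resize(p["image"][150:350,200:440,::-1],(800,600),interpolation=cv2.INTER_CUBIC))
E
```

```text
-0.069 12.0417 [0.63 0.42 0.22]
-0.074 12.3583 [-0.13  0.76  0.2 ]
14.6083
side [('far_corner', [(0.95, array([362.7, 275.3]))]), ('bare_foot', [(0.72, array([298. , 267.4]))]), ('wedge_heel', [(0.83, array([290.8, 212.1])), (0.77, array([292.8, 254. ])), (0.63, array([242.3, 332.7]))]), ('wedge_tip', [(0.83, array([274.9, 363.9])), (0.74, array([304.5, 280.3])), (0.58, array([328.8, 218. ])), (0.47, array([263.6, 295. ]))]), ('pot', [(0.76, array([345.9, 251.8])), (0.39, array([366.4, 276.8]))]), ('bur_box', [(0.67, array([268.4, 290.6]))]), ('cast', [(0.87, array([330.7, 325.2]))])]
top [('far_corner', [(0.91, array([389.9, 175.4]))]), ('bare_foot', [(0.57, array([328.2, 250.7]))]), ('wedge_heel', [(0.84, array([473.5, 294.5])), (0.74, array([153.4, 258.3])), (0.63, array([444.9, 215. ])), (0.56, array([299.4, 251.6]))]), ('wedge_tip', [(0.86, array([166.2, 216. ])), (0.74, array([350.7, 243.1])), (0.56, array([502. , 255.5])), (0.29, array([324.5, 245.8]))]), ('pot', [(0.65, array([283.9, 196.7])), (0.37, array([382.3, 279.4]))]), ('bur_box', [(0.85, array([382.1, 278.9]))]), ('cast', [(0.65, array([444.2, 213.4])), (0.3, array([357.9, 214.2]))])]
```

View pics/side3.png

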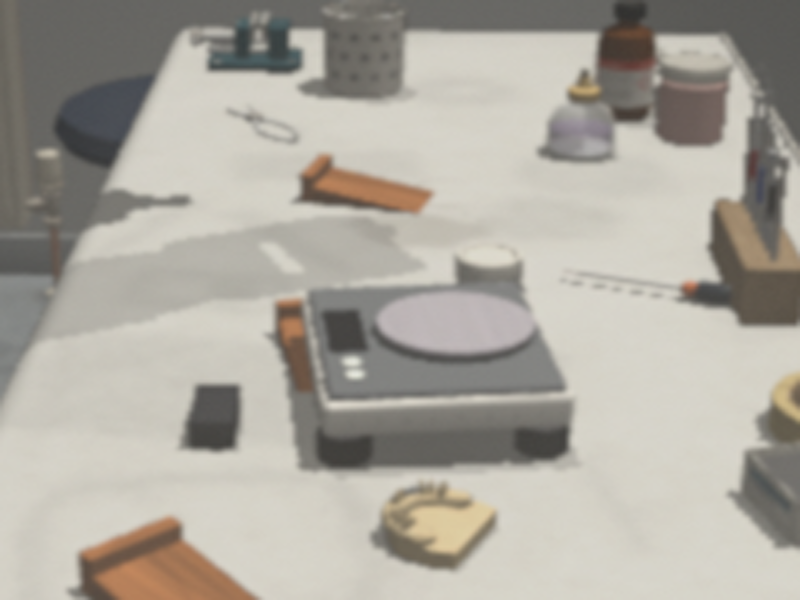

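View pics/top3.png

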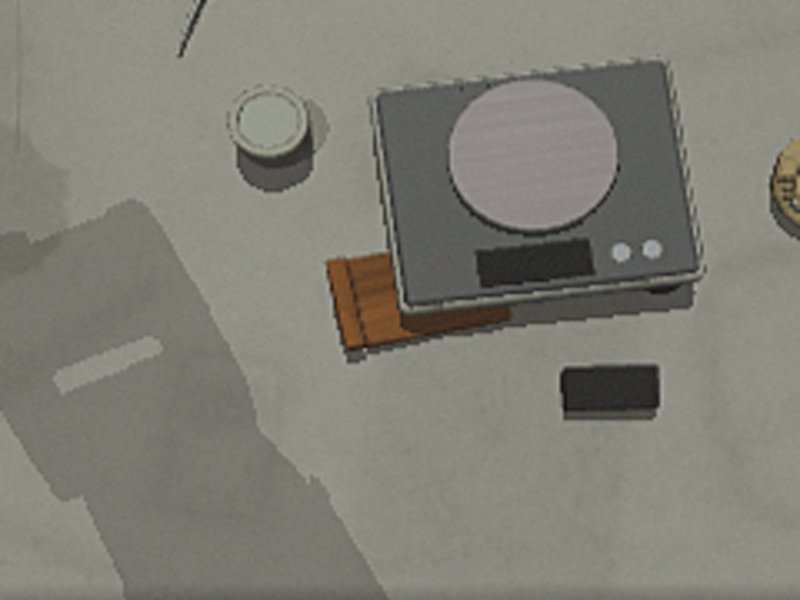

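```bash
cat > f.py <<'E'
from h import *
import sys
def load(n,k):
    z=np.load(f"{n}{k}.npz");return {a:z[a] for a in z}
k=sys.argv[1]
p=load("top",k);sm=np.load(f"top{k}m.npy");S=load("side",k);ssm=np.load(f"side{k}m.npy")
m=wedge_mask(p,(320,250),42)
ign=cv2.dilate(sm.astype(np.uint8),np.ones((5,5))).astype(bool)
g=HEEL-.136*YD
w,c=fit_wedge(p,[g[0],g[1],PSI],m&~ign,ign);y=np.array([-np.sin(w[2]),np.cos(w[2])])
print("wedge",w.round(4),np.degrees(w[2]).round(1),c,"heel",(w[:2]+.051*y).round(4),"tip",(w[:2]-.051*y).round(4))
a=np.array([.06,.07,0]);b=np.array([-.06,-.07,0]);ax=(a-b)/np.linalg.norm(a-b)
if (cv2.Rodrigues(ax*.12)[0]@np.array([-.06,.07,0]))[2]>0:ax=-ax
B=np.array([[x,y_,z] for x in(-.075,.075) for y_ in(-.09,.09) for z in(.024,.055)])
F=lambda v,Q:(Q@cv2.Rodrigues(ax*v[3])[0].T)@Rz(v[2]).T+[v[0],v[1],0]
th=np.linspace(0,6.28,12)
foots=[np.array([[x+.012*np.cos(t),y_+.012*np.sin(t),z] for t in th for z in(0,.026)]) for x,y_ in((.06,.07),(.06,-.07),(-.06,-.07))]
pan=np.array([[.016+.05*np.cos(t),.05*np.sin(t),z] for t in np.linspace(0,6.28,40) for z in (.055,.064)])
def cost(v):
    t=np.abs(np.maximum(hullimg(p,F(v,B),2),hullimg(p,F(v,pan),2))-sm).sum()
    s=np.maximum(hullimg(S,F(v,B),2),hullimg(S,F(v,pan),2))
    for f in foots:s=np.maximum(s,hullimg(S,F(v,f),2))
    return t+np.abs(s-ssm).sum()
best=None
for t0 in(0.,.06):
    x0=np.array([.5605,-.1276,.124,t0])
    r=minimize(cost,x0,method="Nelder-Mead",options=dict(initial_simplex=np.array([x0]+[x0+d for d in np.diag([.006,.006,.05,.04])]),maxiter=200))
    if best is None or r.fun<best.fun:best=r
    v=r.x;foot=F(v,np.array([[-.06,.07,.009]]))[0];d=foot[:2]-(w[:2]-.051*y)
    print("scale",v.round(4),r.fun,"foot",foot.round(4),"behind tip",(d@y).round(4),"lateral",(d@[y[1],-y[0]]).round(4),"corner",F(v,np.array([[.06,-.07,.055]]))[0].round(4))
E
python3 f.py 3
```

```text
wedge [ 0.4963 -0.0591  0.2265] 13.0 53.917647058823526 heel [ 0.4849 -0.0094] tip [ 0.5078 -0.1088]
scale [ 0.5603 -0.1287  0.1248  0.0385] 625.1764705882354 foot [ 0.4918 -0.0666  0.0055] behind tip 0.0448 lateral -0.0061 corner [ 0.6267 -0.1895  0.0585]
scale [ 0.5601 -0.1286  0.1178  0.0457] 622.6901960784313 foot [ 0.492  -0.066   0.0048] behind tip 0.0453 lateral -0.0058 corner [ 0.6257 -0.1896  0.0591]
```

```bash
cat > tilt.py <<'E'
from h import *
import sys
from scipy.optimize import least_squares
k=sys.argv[1]
a=np.array([.06,.07,0]);b=np.array([-.06,-.07,0]);ax=(a-b)/np.linalg.norm(a-b)
if (cv2.Rodrigues(ax*.12)[0]@np.array([-.06,.07,0]))[2]>0:ax=-ax
perp=np.cross([0,0,1],ax)
def F(v,Q):
    R=cv2.Rodrigues(ax*v[3]+perp*v[4])[0]
    return (Q@R.T)@Rz(v[2]).T+[v[0],v[1],0]
v0=np.array([.5605,-.1276,.124,.12,0])
obs=[]
for n in("top","side"):
    z=np.load(f"{n}{k}.npz");q={c:z[c] for c in z}
    i0=cv2.imread(f"pics/{n}0.png");g0=cv2.cvtColor(i0,cv2.COLOR_BGR2GRAY);g1=cv2.cvtColor(q["image"],cv2.COLOR_RGB2GRAY)
    mk=np.zeros((480,640),np.uint8)
    T=np.array([[x,y,.055] for x in(-.078,.078) for y in(-.093,.093)])
    cv2.fillConvexPoly(mk,cv2.convexHull(proj(q,F(v0,T)).astype(np.int32)),1)
    pts=cv2.goodFeaturesToTrack(g0,60,.02,4,mask=mk)
    p1,st,e=cv2.calcOpticalFlowPyrLK(g0,g1,pts,None,winSize=(11,11),maxLevel=2)
    pb,sb,_=cv2.calcOpticalFlowPyrLK(g1,g0,p1,None,winSize=(11,11),maxLevel=2)
    ok=(st[:,0]>0)&(np.linalg.norm((pb-pts)[:,0],axis=1)<.3)
    pts=pts[ok,0].astype(float);p1=p1[ok,0].astype(float)
    R=np.array(q["R"]);o=-R.T@q["t"];d=np.c_[pts,np.ones(len(pts))]@np.linalg.inv(q["mtx"]).T@R
    M=cv2.Rodrigues(ax*v0[3])[0].T@Rz(v0[2]).T
    ol=M@(o-[v0[0],v0[1],0]);dl=d@M.T
    Q=ol+dl*((.055-ol[2])/dl[:,2])[:,None]
    r2=np.hypot(Q[:,0]-.016,Q[:,1])
    inpan=r2<.053   # pan is 9 mm higher
    Q[inpan]=(ol+dl*((.064-ol[2])/dl[:,2])[:,None])[inpan]
    print(n,len(Q));obs.append((q,Q,p1))
def res(v):return np.concatenate([(proj(q,F(v,Q))-p1).ravel() for q,Q,p1 in obs])
r=least_squares(res,np.r_[v0[:3],.03,0],loss="soft_l1",f_scale=.4)
C=np.linalg.inv(r.jac.T@r.jac)*np.mean(np.clip(r.fun**2,0,1))
print(r.x.round(4),"sd",np.sqrt(np.diag(C)).round(4),"rms",np.sqrt(np.median(res(r.x)**2)))
print("foot",F(r.x,np.array([[-.06,.07,.009]])).round(4),"corner",F(r.x,np.array([[.06,-.07,.055]])).round(4))
E
python3 tilt.py 3
```

```text
top 39
side 14
[ 0.5609 -0.1272  0.1275  0.0096  0.0155] sd [0.0005 0.0006 0.0032 0.0076 0.0098] rms 0.23409696994383905
foot [[ 0.4923 -0.0655  0.0083]] corner [[ 0.6284 -0.1894  0.0556]]
```

Tracking features between the start picture and now gives a remaining tilt of 0.010 ± 0.008 rad. The geometry puts the foot 45.5 mm behind the tip. I'll push 2.5 mm more, then check again.

```bash
python3 - <<'E'
from h import *
move_pose(HEEL+.03*YD+[0,0,.12],[-90,0,-78])
move_linear(HEEL+(-.04)*YD+[0,0,.005],.15)
move_linear(HEEL+(-.070)*YD+[0,0,.005],.06)
move_linear(HEEL+(-.0765)*YD+[0,0,.005],.02)
o=get_obs();print(o["tool_pos"],o["force"].round(2))
move_linear(HEEL+(-.04)*YD+[0,0,.005],.1)
move_linear(HEEL+(.03)*YD+[0,0,.12],.2)
move_pose([.42,.25,.3],[-90,0,-78])
print(get_obs()["time"])
for n in("side","top"):
    p=read_camera(n);np.savez(f"{n}4.npz",**{k:p[k] for k in("image","mtx","R","t")})
    d=outline_of("scale",p);np.save(f"{n}4m.npy",d[0]["region"])
    cv2.imwrite(f"pics/{n}4.png",cv2.resize(p["image"][150:350,200:440,::-1],(800,600),interpolation=cv2.INTER_CUBIC))
E
python3 f.py 4; python3 tilt.py 4
```

```text
[ 0.48226124 -0.00109049  0.00500473] [0.43 0.49 0.93]
20.8917
wedge [ 0.4967 -0.0609  0.2189] 12.5 58.423529411764704 heel [ 0.4857 -0.0111] tip [ 0.5078 -0.1107]
scale [ 0.5606 -0.129   0.1126  0.0547] 612.4901960784314 foot [ 0.4928 -0.066   0.004 ] behind tip 0.0469 lateral -0.0049 corner [ 0.6255 -0.19    0.0599]
scale [ 0.5605 -0.1289  0.1137  0.0509] 611.5254901960784 foot [ 0.4927 -0.066   0.0043] behind tip 0.0469 lateral -0.0051 corner [ 0.6256 -0.19    0.0596]
top 38
side 15
[ 0.5611 -0.127   0.1251  0.0073  0.0194] sd [0.0005 0.0006 0.0031 0.0082 0.0096] rms 0.2526678656107459
foot [[ 0.4927 -0.0652  0.0086]] corner [[ 0.6285 -0.1897  0.0554]]
```

View pics/side4.png

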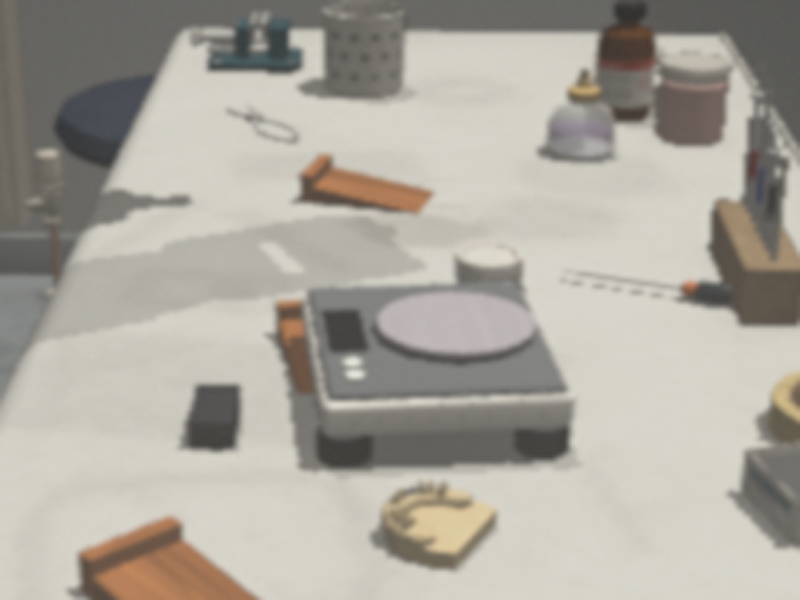

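The side view shows the cups near (345,445) and (540,440) sitting on the worktop, with the wedge under the left edge. The foot is about 47 mm behind the tip, 5 mm off centre. Now I'll press the opposite corner.

```bash
python3 - <<'E'
from h import *
C=np.array([.628,-.1885,0])
gripper_to(0.0)
O=[-90,0,-80]
move_pose(C+[0,0,.2],O)
move_linear(C+[0,0,.075],.15)
hold(.3);f0=np.mean([(hold(.02),get_obs()["force"])[1] for _ in range(10)],axis=0);print("f0",f0.round(2))
z=.062;fz=0
while z>.046:
    z-=.0005
    move_linear(C+[0,0,z],.02)
    f=np.mean([(hold(.01),get_obs()["force"])[1] for _ in range(4)],axis=0)-f0
    print(round(z,4),get_obs()["tool_pos"][2].round(4),f.round(2))
    if f[2]>8:break
hold(.6)
o=get_obs();print(o["time"],(o["force"]-f0).round(2),o["tool_pos"])
p=read_camera("side");cv2.imwrite("pics/press.png",cv2.resize(p["image"][150:350,200:440,::-1],(800,600),interpolation=cv2.INTER_CUBIC))
E
```

```text
f0 [0.08 0.12 0.28]
0.0615 0.0616 [-0.24 -0.21 -0.01]
0.061 0.0611 [ 0.86  0.55 -0.27]
0.0605 0.0605 [-0.1   0.01 -0.26]
0.06 0.06 [-0.57 -0.22 -0.27]
0.0595 0.0595 [ 0.11 -0.18 -0.13]
0.059 0.059 [ 0.05 -0.13 -0.29]
0.0585 0.0585 [ 0.15 -0.7  -0.07]
0.058 0.058 [-0.09 -0.01 -0.41]
0.0575 0.0575 [ 0.46 -0.32 -0.29]
0.057 0.057 [ 0.07 -0.28  0.17]
0.0565 0.0565 [-0.01  0.12  0.02]
0.056 0.056 [-0.27  0.22 -0.37]
0.0555 0.0555 [-0.5  -0.11  0.03]
0.055 0.0551 [-0.15  0.09  1.26]
0.0545 0.0551 [-1.35  0.78  6.08]
0.054 0.0551 [-3.3   1.59 10.7 ]
30.4333 [-3.08  0.9  10.56] [ 0.62812617 -0.18853386  0.055083  ]
```

View pics/press.png

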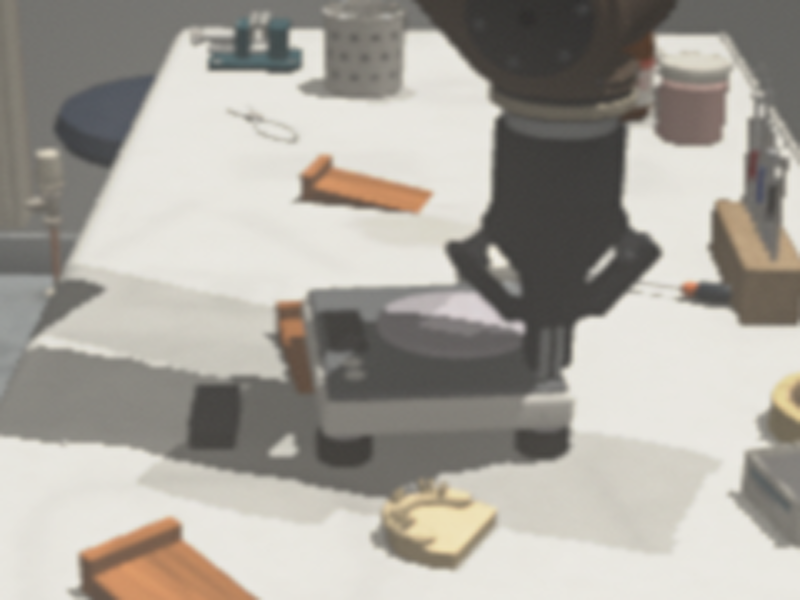

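The finger met the top at 55.1 mm, which is the level height. It held 10.6 N for 0.6 s without sinking, so the scale doesn't rock. I'll draw back, check and hand in.

```bash
python3 - <<'E'
from h import *
C=np.array([.628,-.1885,0])
move_linear(C+[0,0,.07],.03)
move_linear(C+[0,0,.2],.15)
move_pose([.42,.25,.3],[-90,0,-78])
for n in("side","top"):
    p=read_camera(n);np.savez(f"{n}5.npz",**{k:p[k] for k in("image","mtx","R","t")})
    d=outline_of("scale",p);np.save(f"{n}5m.npy",d[0]["region"])
    cv2.imwrite(f"pics/{n}5.png",cv2.resize(p["image"][150:350,200:440,::-1],(800,600),interpolation=cv2.INTER_CUBIC))
print(get_obs()["time"])
E
python3 f.py 5|head -1; python3 tilt.py 5
```

```text
34.1833
wedge [ 0.4967 -0.0609  0.215 ] 12.3 58.909803921568624 heel [ 0.4858 -0.0111] tip [ 0.5076 -0.1107]
top 38
side 15
[ 0.5611 -0.127   0.1251  0.0073  0.0193] sd [0.0005 0.0006 0.0031 0.0082 0.0096] rms 0.25755906761025615
foot [[ 0.4927 -0.0652  0.0086]] corner [[ 0.6285 -0.1897  0.0554]]
```

View pics/top5.png

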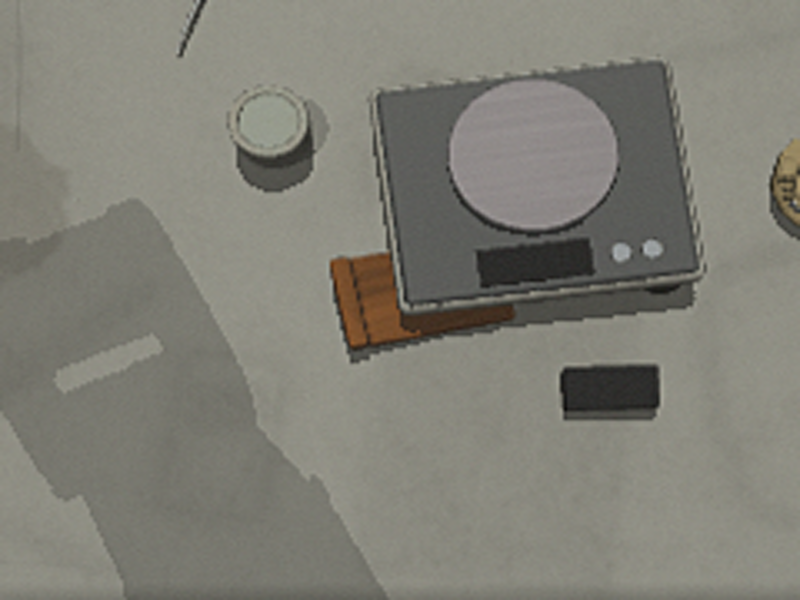

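Nothing changed after the press: the scale, wedge, pot (270,120) and bur case (610,392) all look the same. Handing in.

```bash
python3 -c "
from plant import *
hand_in();print(get_obs()['time'])"
```

```text
the job is handed in; nothing more can be done
the job is handed in; nothing more can be done
```

I pushed the wedge nearest the base under the bare foot, pressed the opposite corner of the scale, drew back and handed in at about 34 s. `hand_in()` gave no verdict, so the result rests on my own checks.

- **Pushing:** I used two partly open fingers low on the heel, first about 85 mm and then 2.5 mm more after measuring. No wrist reading taken after a push step passed about 1.5 N.
- **Wedge position:** the bare foot is about 47 mm behind the thin end and 5 mm off the wedge's centre line. The scale moved about 1 mm.
- **Pressing:** the closed fingers met the far corner at 55.1 mm, the height it has when level. The corner held 10.6 N for 0.6 s without sinking, so it no longer rocks.
- **After drawing back:** the wedge and scale measured the same as before the press. The pot and bur case look unmoved in the last top view. The cast is only partly in that crop and I didn't measure it again, but nothing came near it.

**Checks that disagreed:**
- **Outline fit:** this gave a tilt of 0.04–0.05 rad. I judged it unreliable, because it contradicts the contact height, the geometry and the feature tracking.
- **Feature tracking:** this gave 0.007 ± 0.008 rad across the rocking diagonal. About the other axis it gave 0.019 ± 0.010 rad, close to the 0.02 limit. I took that second figure as fit error, since the feet don't allow that lean.

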